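Empty the scrap pan of the fuse tester into its bin

ROBOT

A 6-joint arm with a two-finger parallel gripper is mounted at the origin on the work surface; the furniture and walls round the work are solid. World frame = base frame: x ahead of the robot, y to its left, z up, the work surface at z = 0. Lengths are in m, angles in rad, forces in N, time in s.
With the tool pointing down it reaches from about 0.375 to 0.9 m from the base axis. Payload 3.1 kg.
Tool frame: the origin (TCP) lies on the centre line of the jaws, within the pads' length; the fingertips stand 19 mm ahead of it and the grasp point (between the pads) is the TCP; z points along the fingers, y is the line along which they close (so a half turn about z gives the same grasp; the last joint's range is limited). The gripper opens to 85 mm and grips with 20 to 120 N. Pads are 22 mm wide; open, the fingers measure 114 mm over their backs; the gripper's body (76 mm by 85 mm) begins 54 mm behind the grasp point. The pads swing forward as they close: fully open they stand 13 mm farther back than shut.
Start: joints at [0.996, 0.527, 1.433, -0, 1.181, -0.178], TCP at [0.242, 0.576, 0.25] pointing down, gripper open.
Joint ranges: [-3.08, 3.08], [-0.75, 2.2], [0.22, 2.44], [-1.43, 4.57], [0, 2.65], [-2.85, 2.85]. Speed limits (rad/s): [2.79, 2.79, 3.14, 3.14, 3.14, 3.14].

INTERFACE

Orientations are given as a unit quaternion [x, y, z, w].
In Python, from station import manip gives the robot as it stands.
- The arm moves only by the tool servo_tool, never from a script. Its argument "rows" is a list that holds one entry, the list of rows, each a list of 7 numbers: the turn, a rotation vector about the tool's x, y, z in degrees, then the shift along the tool's x, y, z in m, then the gripper command: -1 is shut, 1 is fully open, values between are in proportion. In form: [[[wx, wy, wz, tx, ty, tz, jaw], ...]]. A call has 1 to 8 rows; each row shifts and turns the commanded pose from where the row before left it, along the tool's axes as they then stand; what a row does not reach is not made up. A row lasts 1/12 s, in which the tool goes at most 41.7 mm and 7.16 degrees, less where a joint would pass 70% of its speed; a pose out of reach is approached as far as the arm can. A call is refused whole if a number of a shift passes 0.0417 or a number of a turn 7.16, either way. A call with a gripper value outside its range is refused whole. The fingers move at their own pace and stop on an object; "squeeze" is the grip in N (left out, the last holds). Time passes only in rows, so rows that do not move let the fingers close. It gives the time, the measured TCP pose, the force, the opening and the grip force at its end, in the units of the state.
- manip.sense(): the state, without advancing time (a new reading comes with each control period).
- manip.snapshot(name): name is "side" or "top" or "wrist"; returns the picture (384x512x3 uint8, blue, green, red); there is no depth.
- manip.camera_info(name): a dict with "K" (3x3 intrinsics, pixels), "camera_from_world" (4x4, takes a point from world to camera coordinates). Camera axes: x right, y down, z forward; pixel columns grow to the right and rows downward; lengths in m; the calibration is good to about 2 mm. A picture is of the moment at which its call begins: read the wrist's pose just before it. camera_info takes no time and is no camera call; for the wrist camera it gives the pose at the moment of the call.
- manip.sign_off(): hands the job in; it is judged then, once.
The state is a dict: "t": time; "q": joint angles; "qd": joint speeds; "tau": joint torques, N m; "tcp_pos": TCP position; "tool_rot": TCP orientation; "force": force on the tool from outside, world axes, zero at the start; "ft_torque": the same for the moment, N m; "finger_gap": opening from 0.0 (shut) to 1.0 (fully open); "gripper_force": force on a finger pad.
Only numpy, scipy, OpenCV 4.12 (cv2) and the standard library are available. Lean on these libraries where they do the work, as an engineer would, in place of code of your own. Each camera call takes 0.05 s, during which the arm holds its last target. There are 200 camera calls.

TASK

The fuse left lying in the tester's cradle is blown: take it out and put it into the aluminium tipping pan with the other scrap. Then tip the pan over so that all of it drops into the red bin below, and let the pan come back down onto its stop. Leave the other things on the bench where they are.

Things in the scene. Friction and masses are not known exactly. Their poses are not given: they have to be found in the camera images.
- fuse_4: white porcelain bottle fuse cartridge with a red band, 22 mm in diameter and 50 mm long, lying level in the tester's cradle: the blown one to be taken out. Its origin is the centre of the narrow end face; its z axis runs along the fuse to the other end, 50 mm away; the body has its full 22 mm diameter from 16 to 43 mm along z. 32 g (varies by a quarter).
- fuse_1: scrap bottle fuse with a grey band, lying in the pan. As fuse_4.
- fuse_2: scrap bottle fuse with a blue band, lying in the pan. As fuse_4.
- fuse_cap_0: scrap white porcelain screw cap, 39 mm in diameter and 30 mm high, 75 g, standing in the pan. Origin: centre of its underside.
- cradle (a point): a point on the axis of the lying fuse, at the middle of the cradle and of the fuse's full-diameter part (within 3 mm), 34 mm above the bench; x along the fuse, z up. Under it a white V block 24 mm long and 27 mm wide, whose edges end 5 mm below this point. Free on both sides along y, above a base plate 14 mm over the bench. The fuse just lies in the V.
- tester: fixed black base plate 164 x 78 mm with the V cradle and, from 42 to 94 mm along +x, a grey housing 53 mm high (65 mm with its red lamp). Brass contact blades 11 mm wide stand 28 mm either side of the cradle along x, 39 mm high. Origin on the bench under the cradle; x along the fuse towards the housing, z up.
- stand: fixed blue stand, 152 mm wide (x), that carries the tipping pan and holds the red bin. Origin on the bench straight below the pan's pivot axis, which is level, along the stand's x, 165 mm up. The pan tips towards the stand's +y; there, 113 mm from the axis, a deflector plate ends 157 mm above the bench. Side plates and bearings end below 180 mm.
- pan (a joint): tip angle of the pan in rad: 0 at rest on its stop, 1.15 at its hard end stop. Heavier at its rear (-y), it sinks back to 0 by itself in one or two seconds when let go; a damper slows it. Pushing it over takes up to 10 N at the bar. The parts start to slide at about 0.65 rad; held at 1.0 rad for a second all are out.
- pan_floor (a point): middle of the free part of the pan's floor (top face), with room for another part; it turns with the pan. The open-topped aluminium pan is 108 mm wide inside (x), walls 45 mm high; along y, from this point, 123 mm to its open end on the bar's side and 92 mm to the rear wall. At rest it slopes down to the rear by 0.07 rad; the other scrap lies more than 20 mm behind this point.
- pan_bar (a point): centre of the pan's handle bar: a black rubber sleeve 18 mm thick, 60 mm long, along the stand's x, on an 8 mm round steel bail 119 mm wide standing over the pan and fixed to it, 120 mm from the pivot axis. At rest 284 mm above the bench and 17 mm to the +y side of the axis. Pushed to +y in an arc about the axis until about 110 mm beyond and 50 mm above it, it tips the pan by 1.0 rad.
- bin_floor (a point): centre of the inner floor of the red scrap bin (fixed in the stand under the front of the pan), 4 mm above the bench; 106 x 170 mm inside (stand's x, y), walls 75 mm above this point. The resting pan covers most of it.
- board_foot (a point): middle of the foot of a tall fixed white board along the back of the bench, 780 mm wide (y) and 650 mm high, leaning away from the robot by 0.2 rad; keep the arm and gripper on the near side of it.
- fuse_carton: small printed carton 58 x 95 x 48 mm at the back of the bench; to be left alone. Origin: centre of its underside.
- fuse_3: good bottle fuse with a green band, standing upright in front of the carton; to be left alone.
- tape_1: roll of black tape, 58 mm across, 19 mm high, lying flat; to be left alone.
- lampholder: brown lamp holder, 43 mm across, 62 mm high, standing beyond the stand; to be left alone. Origin: centre of its underside.

How it is judged:
On the way, in this order (a step that is already met when the one before it is completed fails the run):
1. the fuse from the cradle lies released in the level pan with the other three scrap parts (x of fuse_1 in the frame of pan_floor between -0.054 and 0.054 m and y of fuse_1 in the frame of pan_floor between -0.106 and 0.1 m and z of fuse_1 in the frame of pan_floor between -0.006 and 0.045 m and x of fuse_2 in the frame of pan_floor between -0.054 and 0.054 m and y of fuse_2 in the frame of pan_floor between -0.106 and 0.1 m and z of fuse_2 in the frame of pan_floor between -0.006 and 0.045 m and x of fuse_cap_0 in the frame of pan_floor between -0.054 and 0.054 m and y of fuse_cap_0 in the frame of pan_floor between -0.106 and 0.1 m and z of fuse_cap_0 in the frame of pan_floor between -0.006 and 0.045 m and x of fuse_4 in the frame of pan_floor between -0.054 and 0.054 m and y of fuse_4 in the frame of pan_floor between -0.106 and 0.1 m and z of fuse_4 in the frame of pan_floor between -0.006 and 0.045 m and contact force between the fingers and fuse_4 below 0.2 N and value of joint pan below 0.06 rad), for 0.2 s.
2. the pan begins to tip (0.12 rad) with all four parts in it (x of fuse_1 in the frame of pan_floor between -0.054 and 0.054 m and y of fuse_1 in the frame of pan_floor between -0.106 and 0.1 m and z of fuse_1 in the frame of pan_floor between -0.006 and 0.045 m and x of fuse_2 in the frame of pan_floor between -0.054 and 0.054 m and y of fuse_2 in the frame of pan_floor between -0.106 and 0.1 m and z of fuse_2 in the frame of pan_floor between -0.006 and 0.045 m and x of fuse_cap_0 in the frame of pan_floor between -0.054 and 0.054 m and y of fuse_cap_0 in the frame of pan_floor between -0.106 and 0.1 m and z of fuse_cap_0 in the frame of pan_floor between -0.006 and 0.045 m and x of fuse_4 in the frame of pan_floor between -0.054 and 0.054 m and y of fuse_4 in the frame of pan_floor between -0.106 and 0.1 m and z of fuse_4 in the frame of pan_floor between -0.006 and 0.045 m and value of joint pan above 0.12 rad).
3. the pan has been tipped over by at least 0.7 rad (value of joint pan above 0.7 rad).
At the end, for the whole second after the job is handed in: All four scrap parts (both fuses and the cap from the pan and the fuse from the cradle) lie inside the red bin, below its rim, and the pan is back down on its stop (joint within 0.06 rad of 0) (x of fuse_1 in the frame of bin_floor between -0.056 and 0.056 m and y of fuse_1 in the frame of bin_floor between -0.088 and 0.088 m and z of fuse_1 in the frame of bin_floor between -0.005 and 0.074 m and x of fuse_2 in the frame of bin_floor between -0.056 and 0.056 m and y of fuse_2 in the frame of bin_floor between -0.088 and 0.088 m and z of fuse_2 in the frame of bin_floor between -0.005 and 0.074 m and x of fuse_cap_0 in the frame of bin_floor between -0.056 and 0.056 m and y of fuse_cap_0 in the frame of bin_floor between -0.088 and 0.088 m and z of fuse_cap_0 in the frame of bin_floor between -0.005 and 0.074 m and x of fuse_4 in the frame of bin_floor between -0.056 and 0.056 m and y of fuse_4 in the frame of bin_floor between -0.088 and 0.088 m and z of fuse_4 in the frame of bin_floor between -0.005 and 0.074 m and value of joint pan below 0.06 rad); the robot touches nothing.
It fails at once if another thing on the bench is shifted by more than 30 mm (distance of any of fuse_carton, fuse_3, tape_1, lampholder from where it was at the start of the episode above 0.03 m).
It also fails if it takes over 64 s, if anything falls off the work surface, if the arm or the gripper's body presses on something with over 40 N, if the wrist force passes 120 N, or if a joint passes its speed limit or range.

## Working session

There is one attempt and no reset: what is moved stays moved. The work goes in short steps, Python scripts to look and compute and a tool call to move; the robot and the scene stay as the last step left them, time stands still between calls to the robot, and variables do not carry over. Pictures are saved under pics/ and viewed, at most 10 in all, crops included, and the job is handed in when it is done.

Besides the shell and the picture viewer there is one more tool, called after "Emit:" as name([rows], argument=value, ...), one row to a line, values as JSON. servo_tool: Moves the arm, as the interface text tells. Its arguments: {"type":"object","properties":{"rows":{"type":"array","items":{"type":"array","items":{"type":"array","items":{"type":"number"}}}},"squeeze":{"type":"number"}},"required":["rows"]}

```bash
mkdir -p pics; python3 - <<'E'
from station import manip
import cv2,numpy as np
s=manip.sense();print(s['t'],s['tcp_pos'],s['tool_rot'])
for n in('side','top'):
    cv2.imwrite(f'pics/{n}0.png',manip.snapshot(n));c=manip.camera_info(n)
    M=np.array(c['camera_from_world']);print(n,np.round(c['K'],1).tolist(),'pos',-M[:3,:3].T@M[:3,3],M[2,:3])
E
```

```text
0.0 [0.24114731 0.57585882 0.2493185 ] [ 1.97105635e-01  9.80381638e-01 -1.02693142e-03 -3.97616216e-04]
side [[370.1, 0.0, 254.9], [0.0, 370.1, 188.9], [0.0, 0.0, 1.0]] pos [ 0.15731895 -0.67103529  0.86282932] [ 0.25404241  0.62057737 -0.74185321]
top [[466.4, 0.0, 248.3], [0.0, 466.4, 195.4], [0.0, 0.0, 1.0]] pos [ 0.12821368 -0.12777825  1.59394272] [ 0.17248879  0.00618507 -0.98499206]
```

View pics/side0.png

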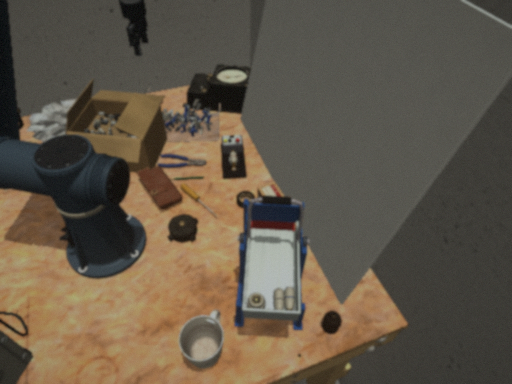

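View pics/top0.png

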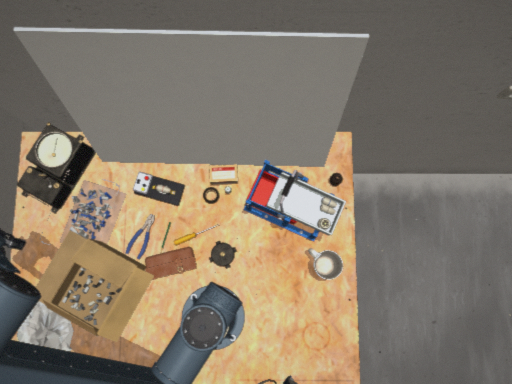

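The side view shows the tester at about (233,155) and the stand at about (272,260). In the top view the tester is at (160,188) with its housing on the left, and the stand is at (295,202) with the red bin on its left. I'll enlarge both of these in the top view.

```bash
python3 - <<'E'
import cv2,numpy as np
t=cv2.imread('pics/top0.png');s=cv2.imread('pics/side0.png')
f=lambda im,x,y,w,h,k:cv2.resize(im[y:y+h,x:x+w],None,fx=k,fy=k,interpolation=cv2.INTER_CUBIC)
a=f(t,125,165,70,50,5.7142857);b=f(t,240,155,110,90,3.63636)
c=f(s,212,130,40,50,6.25);d=f(s,230,180,90,150,2)
A=np.zeros((600,800,3),np.uint8)
A[:286,:400]=a[:286,:400];A[:327,400:800]=b[:327,:400];A[286:598,:250]=c[:312];A[327:600,400:580]=d[:273]
cv2.imwrite('pics/c1.png',A)
E
```

```text
(no output)
```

View pics/c1.png

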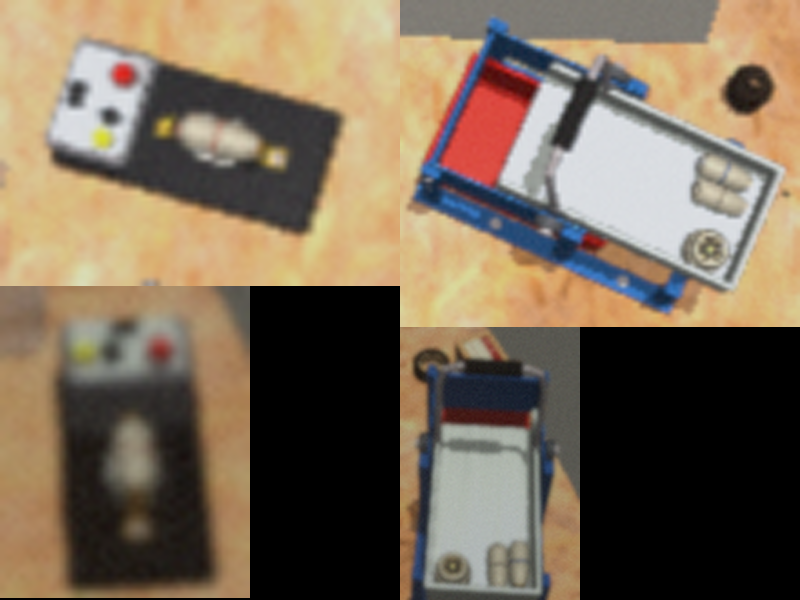

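The enlarged top view shows the brass blades at crop (165,127) and (274,157), the bar sleeve running from (600,75) to (557,150), and the scrap at the rear, lower right.

```bash
cat >h.py <<'E'
from station import manip
import numpy as np
from scipy.spatial.transform import Rotation as R
def ray(n,p):
    c=manip.camera_info(n);M=np.array(c['camera_from_world']);d=M[:3,:3].T@np.linalg.solve(c['K'],[p[0],p[1],1.]);return -M[:3,:3].T@M[:3,3],d
def onz(n,p,z):
    o,d=ray(n,p);return o+d*(z-o[2])/d[2]
def tri(a,b):
    (o,d),(p,e)=ray('top',a),ray('side',b);t=np.linalg.lstsq(np.c_[d,-e],p-o,rcond=None)[0];x,y=o+d*t[0],p+e*t[1];return (x+y)/2,np.linalg.norm(x-y)
def tool():
    s=manip.sense();return s,np.array(s['tcp_pos']),R.from_quat(s['tool_rot'])
E
python3 - <<'E'
from h import *
np.set_printoptions(precision=4,suppress=True)
A=lambda x,y:(125+x/5.714-.4,165+y/5.714-.4)
B=lambda x,y:(240+(x-400)/3.636-.4,155+y/3.636-.4)
C=lambda x,y:(212+x/6.25-.4,130+(y-286)/6.25-.4)
D=lambda x,y:(230+(x-400)/2-.2,180+(y-327)/2-.2)
b1=onz('top',A(165,127),.039);b2=onz('top',A(274,157),.039);print('blades',b1,b2,'d',np.linalg.norm(b1-b2),'mid',(b1+b2)/2,'yaw',np.degrees(np.arctan2(*(b1-b2)[1::-1])))
print('fuse',onz('top',A(217,137),.045),'base corners',[onz('top',A(*p),.014)[:2] for p in((342,117),(305,233),(158,63))])
print('housing corners',[onz('top',A(*p),.053)[:2] for p in((158,63),(83,40),(125,165),(50,145))])
print('fuse side',onz('side',C(131,455),.045), tri(A(217,137),C(131,450)))
e1,e2=onz('top',B(600,78),.290),onz('top',B(558,148),.290);print('bar',e1,e2,(e1+e2)/2,np.linalg.norm(e1-e2),'yaw',np.degrees(np.arctan2(*(e1-e2)[1::-1])))
print('tri bar',tri(B(579,113),D(494,367)))
p=[onz('top',B(*q),.2) for q in((560,68),(782,168),(728,290),(500,190))];print('pan rim',p,[np.degrees(np.arctan2(*(a-b)[1::-1])) for a,b in((p[0],p[1]),(p[3],p[2]))])
print('caps',onz('top',B(707,248),.19),onz('top',B(725,165),.18),'tape/lamp',onz('top',B(748,90),.062))
E
```

```text
blades [0.429  0.2043 0.039 ] [0.4111 0.1388 0.039 ] d 0.06790482627396392 mid [0.4201 0.1716 0.039 ] yaw 74.70451454727868
fuse [0.4219 0.172  0.045 ] base corners [array([0.4404, 0.1027]), array([0.3694, 0.123 ]), array([0.4734, 0.2155])]
housing corners [array([0.4649, 0.207 ]), array([0.4787, 0.2521]), array([0.4035, 0.224 ]), array([0.4153, 0.2687])]
fuse side [0.4204 0.1688 0.045 ] (array([0.4217, 0.1719, 0.0454]), np.float64(0.00038023164191470853))
bar [ 0.4132 -0.2518  0.29  ] [ 0.3572 -0.2183  0.29  ] [ 0.3852 -0.2351  0.29  ] 0.06521193529396284 yaw -30.871733822893294
tri bar (array([ 0.385 , -0.235 ,  0.2896]), np.float64(0.0004412050149146028))
pan rim [array([ 0.4414, -0.2268,  0.2   ]), array([ 0.3568, -0.4107,  0.2   ]), array([ 0.2551, -0.3632,  0.2   ]), array([ 0.3374, -0.1761,  0.2   ])] [np.float64(65.30338794817149), np.float64(66.2380191026203)]
caps [ 0.2908 -0.3484  0.19  ] [ 0.3625 -0.3668  0.18  ] tape/lamp [ 0.4522 -0.4097  0.062 ]
```

The tester measurements hold up: the two views agree within 0.4 mm, and the fuse height comes out at 45 mm. The cradle is at about (0.421, 0.172) with a yaw of 74.5°. The stand's y axis is at about 66°. Next I'll turn the tool by +83° and move above the cradle.

Emit:
servo_tool([
  [[0,0,6.9,0,0,0,0.2],[0,0,6.9,0,0,0,0.2],[0,0,6.9,0,0,0,0.2],[0,0,6.9,0,0,0,0.2],[0,0,6.9,0,0,0,0.2],[0,0,6.9,0,0,0,0.2],[0,0,6.9,0,0,0,0.2],[0,0,6.9,0,0,0,0.2]],
])

```text
t: 0.77
tcp_pos: [0.2413, 0.5761, 0.2497]
tool_rot: [0.631, 0.776, -0.001, 0.0]
force: [0.4, -0.1, 0.0]
finger_gap: 0.604
gripper_force: 0.0
```

Emit:
servo_tool([
  [[0,0,6.9,0,0,0,0.2],[0,0,6.9,0,0,0,0.2],[0,0,6.9,0,0,0,0.2],[0,0,6.9,0,0,0,0.2],[0,0,0,-0.0285,0.0235,0,0.2],[0,0,0,-0.0285,0.0235,0,0.2],[0,0,0,-0.0285,0.0235,0,0.2],[0,0,0,-0.0285,0.0235,0,0.2]],
])

```text
t: 1.43
tcp_pos: [0.3014, 0.4399, 0.2498]
tool_rot: [0.796, 0.606, -0.0, 0.0]
force: [1.9, -0.2, 0.1]
finger_gap: 0.603
gripper_force: 0.0
```

Emit:
servo_tool([
  [[0,0,0,-0.0285,0.0235,0,0.2],[0,0,0,-0.0285,0.0235,0,0.2],[0,0,0,-0.0285,0.0235,0,0.2],[0,0,0,-0.0285,0.0235,0,0.2],[0,0,0,-0.0285,0.0235,0,0.2],[0,0,0,-0.0285,0.0235,0,0.2],[0,0,0,-0.0285,0.0235,0,0.2],[0,0,0,-0.0285,0.0235,0,0.2]],
])

```text
t: 2.1
tcp_pos: [0.4217, 0.1697, 0.2502]
tool_rot: [0.796, 0.605, -0.0, -0.0]
force: [0.2, 0.4, 0.3]
finger_gap: 0.602
gripper_force: 0.0
```

Emit:
servo_tool([
  [[0,0,0,0,0,0.03,0.2],[0,0,0,0,0,0.03,0.2],[0,0,0,0,0,0.03,0.2],[0,0,0,0,0,0,0.2],[0,0,0,0,0,0,0.2]],
])

```text
t: 2.52
tcp_pos: [0.4205, 0.1711, 0.1593]
tool_rot: [0.796, 0.605, -0.002, -0.001]
force: [0.7, -0.6, -0.5]
finger_gap: 0.598
gripper_force: 0.0
```

```bash
python3 - <<'E'
from h import *
import cv2
s,p,r=tool();print(s['t'],p,r.as_matrix().round(3).tolist(),s['finger_gap'])
cv2.imwrite('pics/w1.png',manip.snapshot('wrist'))
c=manip.camera_info('wrist');print(np.round(c['K'],1).tolist(),c['camera_from_world'])
E
```

```text
2.5167 [0.42045783 0.1711282  0.15928643] [[0.268, 0.963, -0.005], [0.963, -0.268, -0.001], [-0.002, -0.004, -1.0]] 0.5983104432336894
[[305.2, 0.0, 260.3], [0.0, 305.2, 197.5], [0.0, 0.0, 1.0]] [[ 9.63463861e-01 -2.67837824e-01  5.36787167e-04 -3.61384416e-01]
 [-2.54472103e-01 -9.14755921e-01  3.13792214e-01  2.51876636e-01]
 [-8.35543944e-02 -3.02464055e-01 -9.49491526e-01  3.82715473e-01]
 [ 0.00000000e+00  0.00000000e+00  0.00000000e+00  1.00000000e+00]]
```

View pics/w1.png

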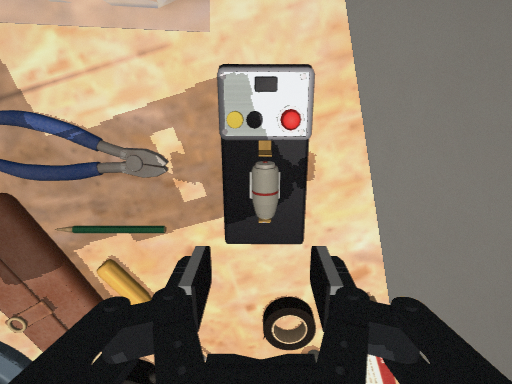

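The wrist view shows the fuse from (265,163) to (265,221), with its full-diameter part around (265,187). The blades are at (264,148) and (264,222).

```bash
python3 - <<'E'
from h import *
import cv2
s,p,r=tool()
for n,u,z in(('full',(265,186),.045),('far blade',(264,148),.039),('near',(264,222),.039),('base c',(226,243),.014),('base c2',(303,243),.014)):
    w=onz('wrist',u,z);print(n,w.round(4),'tool delta',r.inv().apply(w-p).round(4))
E
```

```text
full [0.4295 0.1816 0.045 ] tool delta [0.0118 0.0049 0.1155]
far blade [0.4367 0.2107 0.039 ] tool delta [0.0419 0.0041 0.1215]
near [0.4197 0.1486 0.039 ] tool delta [-0.0225  0.0043  0.1216]
base c [0.3754 0.1269 0.014 ] tool delta [-0.0553 -0.0325  0.1466]
base c2 [0.4482 0.1066 0.014 ] tool delta [-0.0554  0.0431  0.1465]
```

The wrist view is the closest of the three, so I'll use it for the correction. Then I'll go lower and re-check.

Emit:
servo_tool([
  [[0,0,0,0.005,0.002,0.01,0.1],[0,0,0,0.005,0.002,0.02,0.1],[0,0,0,0,0,0.02,0.1],[0,0,0,0,0,0.01,0.1],[0,0,0,0,0,0,0.1]],
])

```text
t: 2.98
tcp_pos: [0.4283, 0.1806, 0.0997]
tool_rot: [0.796, 0.605, -0.0, -0.0]
force: [-1.0, -0.6, 0.3]
finger_gap: 0.549
gripper_force: 0.0
```

```bash
python3 - <<'E'
from h import *
import cv2
s,p,r=tool();print(s['t'],p,s['finger_gap'])
im=manip.snapshot('wrist')
cv2.imwrite('pics/w2.png',cv2.resize(im[60:360,130:400],None,fx=2,fy=2))
E
```

```text
2.9833 [0.42825632 0.18058135 0.0996866 ] 0.5486585970643315
```

View pics/w2.png

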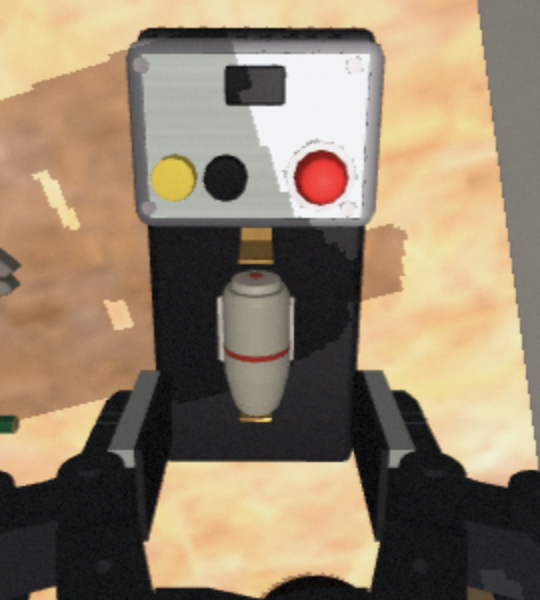

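The cradle's white V edges show at crop x 218–294, y 297–360, which puts the V centre at full-image pixel (258,224), z = 29 mm. The fuse is centred in it.

```bash
python3 - <<'E'
from h import *
s,p,r=tool()
for n,u,z in(('V',(258,224.2),.029),('fuse mid',(258,223),.045),('base',(256,290),.014),('far end c',(258,201),.036),('near end',(258,268),.030)):
    w=onz('wrist',u,z);print(n,w.round(4),'tool delta',r.inv().apply(w-p).round(4))
E
```

```text
V [0.4273 0.1778 0.029 ] tool delta [-0.003  -0.0006  0.0715]
fuse mid [0.4295 0.1852 0.045 ] tool delta [ 0.0047 -0.0005  0.0555]
base [0.4084 0.1166 0.014 ] tool delta [-0.0671 -0.0024  0.0865]
far end c [0.4326 0.1965 0.036 ] tool delta [ 0.0164 -0.0005  0.0645]
near end [0.4181 0.145  0.03  ] tool delta [-0.0371 -0.0007  0.0705]
```

Emit:
servo_tool([
  [[0,0,0,-0.001,-0.0005,0.016,0.1],[0,0,0,0,0,0.016,0.1],[0,0,0,0,0,0.014,0.1],[0,0,0,0,0,0.006,0.1],[0,0,0,0,0,0,0.1],[0,0,0,0,0,0,0.1]],
])

```text
t: 3.53
tcp_pos: [0.4281, 0.1794, 0.0491]
tool_rot: [0.796, 0.605, 0.001, 0.0]
force: [0.1, 0.1, -0.8]
finger_gap: 0.545
gripper_force: 0.0
```

Emit:
servo_tool([
  [[0,0,0,0,0,0,-1],[0,0,0,0,0,0,-1],[0,0,0,0,0,0,-1],[0,0,0,0,0,0,-1],[0,0,0,0,0,0,-1],[0,0,0,0,0,0,-1],[0,0,0,0,0,0,-1],[0,0,0,0,0,0,-1]],
], squeeze=30)

```text
t: 4.2
tcp_pos: [0.4263, 0.1794, 0.0493]
tool_rot: [0.796, 0.605, -0.0, -0.001]
force: [-3.3, 2.0, 6.2]
finger_gap: 0.244
gripper_force: 30.4
```

The gap of 20.7 mm and the upward reaction suggest the pads are slightly above the axis. I'll regrip 3 mm lower.

Emit:
servo_tool([
  [[0,0,0,0,0,0,-0.1],[0,0,0,0,0,0,-0.1],[0,0,0,0,0,0,-0.1],[0,0,0,0,0,0.0035,-0.1],[0,0,0,0,0,0,-0.1],[0,0,0,0,0,0,-0.1]],
])

```text
t: 4.7
tcp_pos: [0.4274, 0.1791, 0.0445]
tool_rot: [0.796, 0.605, -0.0, -0.0]
force: [-0.6, -0.2, -0.5]
finger_gap: 0.449
gripper_force: 0.0
```

Emit:
servo_tool([
  [[0,0,0,0,0,0,-1],[0,0,0,0,0,0,-1],[0,0,0,0,0,0,-1],[0,0,0,0,0,0,-1],[0,0,0,0,0,0,-1],[0,0,0,0,0,0,-1],[0,0,0,0,0,0,-1],[0,0,0,0,0,0,-1]],
], squeeze=30)

```text
t: 5.37
tcp_pos: [0.426, 0.1793, 0.0463]
tool_rot: [0.796, 0.605, -0.001, -0.001]
force: [-3.4, 2.0, 17.4]
finger_gap: 0.254
gripper_force: 26.5
```

Emit:
servo_tool([
  [[0,0,0,0,0,-0.002,-1],[0,0,0,0,0,-0.004,-1],[0,0,0,0,0,-0.01,-1],[0,0,0,0,0,-0.014,-1],[0,0,0,0,0,-0.02,-1],[0,0,0,0,0,-0.03,-1],[0,0,0,0,0,-0.03,-1],[0,0,0,0,0,0,-1]],
])

```text
t: 6.03
tcp_pos: [0.4306, 0.1797, 0.1596]
tool_rot: [0.796, 0.605, 0.005, 0.003]
force: [0.5, 1.0, -0.0]
finger_gap: 0.248
gripper_force: 29.4
```

```bash
python3 - <<'E'
from h import *
import cv2
s,p,r=tool();print(s['t'],p,s['finger_gap'],s['gripper_force'],s['force'])
im=manip.snapshot('wrist')
cv2.imwrite('pics/w3.png',im[80:384,100:420])
E
```

```text
6.0333 [0.4306309  0.17970182 0.15961628] 0.24848653769690363 29.4274357217364 [ 0.45723205  1.01813019 -0.04001901]
```

View pics/w3.png

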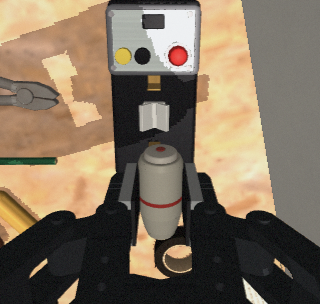

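The fuse is held, at crop (160,190), and the cradle is empty. Next I'll lift to z ≈ 0.36, turn 8.7° and carry it over the pan.

Emit:
servo_tool([
  [[0,0,0,0,0,-0.02,-1],[0,0,0,0,0,-0.035,-1],[0,0,0,0,0,-0.035,-1],[0,0,2.9,0,0,-0.035,-1],[0,0,2.9,0,0,-0.035,-1],[0,0,2.9,0,0,-0.03,-1],[0,0,0,0,0,-0.015,-1],[0,0,0,0,0,0,-1]],
])

```text
t: 6.75
tcp_pos: [0.4292, 0.1794, 0.3629]
tool_rot: [0.84, 0.543, 0.003, 0.002]
force: [0.3, 0.4, -0.7]
finger_gap: 0.247
gripper_force: 29.5
```

Emit:
servo_tool([
  [[0,0,0,-0.015,0.004,0,-1],[0,0,0,-0.027,0.007,0,-1],[0,0,0,-0.027,0.007,0,-1],[0,0,0,-0.027,0.007,0,-1],[0,0,0,-0.027,0.007,0,-1],[0,0,0,-0.027,0.007,0,-1],[0,0,0,-0.027,0.007,0,-1],[0,0,0,-0.027,0.007,0,-1]],
])

```text
t: 7.42
tcp_pos: [0.3905, -0.0295, 0.3577]
tool_rot: [0.84, 0.543, -0.001, -0.002]
force: [0.9, -0.3, -0.4]
finger_gap: 0.245
gripper_force: 29.5
```

Emit:
servo_tool([
  [[0,0,0,-0.027,0.007,0,-1],[0,0,0,-0.027,0.007,0,-1],[0,0,0,-0.027,0.007,0,-1],[0,0,0,-0.027,0.007,0,-1],[0,0,0,-0.027,0.007,0,-1],[0,0,0,-0.027,0.007,0,-1],[0,0,0,-0.027,0.007,0,-1],[0,0,0,-0.027,0.007,0,-1]],
])

```text
t: 8.08
tcp_pos: [0.3531, -0.2492, 0.3575]
tool_rot: [0.84, 0.543, -0.0, -0.002]
force: [0.1, 0.7, -0.7]
finger_gap: 0.245
gripper_force: 29.5
```

Emit:
servo_tool([
  [[0,0,0,-0.027,0.007,0,-1],[0,0,0,-0.015,0.004,0,-1],[0,0,0,0,0,0,-1],[0,0,0,0,0,0,-1]],
])

```text
t: 8.42
tcp_pos: [0.3464, -0.2911, 0.3577]
tool_rot: [0.84, 0.542, 0.0, -0.002]
force: [0.1, 1.3, -0.7]
finger_gap: 0.242
gripper_force: 29.5
```

```bash
python3 - <<'E'
from h import *
import cv2
s,p,r=tool();print(s['t'],p,s['finger_gap'],r.as_matrix().round(3).tolist())
im=manip.snapshot('wrist')
cv2.imwrite('pics/w4.png',im)
E
```

```text
8.4167 [ 0.34636316 -0.29110114  0.35767246] 0.24193773158164297 [[0.412, 0.911, -0.003], [0.911, -0.412, 0.004], [0.003, -0.004, -1.0]]
```

View pics/w4.png

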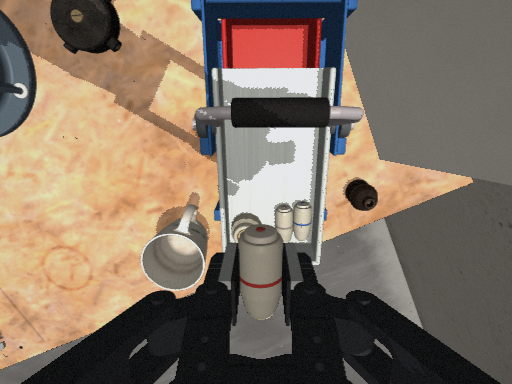

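The wrist view shows the bar sleeve centred at (280,113), spanning x 232–328. The pan rim runs from (217,68) and (332,68) at the far end to (234,257) and (320,262) at the rear, with the scrap at the rear.

```bash
python3 - <<'E'
from h import *
s,p,r=tool()
for n,u,z in(('bar',(280,112),.284),('barL',(232,112),.284),('barR',(328,112),.284),('farL',(217,68),.2),('farR',(331,68),.2),('rearL',(234,243),.2),('rearR',(321,262),.2),('floor far',(275,68),.16),('cap top',(245,222),.185),('fuse near end',(284,207),.17),('fuse2 ',(302,205),.17)):
    w=onz('wrist',u,z);print(n,w.round(4),'tool delta',r.inv().apply(w-p).round(4))
E
```

```text
bar [ 0.3881 -0.2297  0.284 ] tool delta [0.0721 0.0133 0.0742]
barL [ 0.3607 -0.2174  0.284 ] tool delta [ 0.0721 -0.0167  0.0743]
barR [ 0.4155 -0.2421  0.284 ] tool delta [0.0721 0.0434 0.074 ]
farL [ 0.3563 -0.1796  0.2   ] tool delta [ 0.1045 -0.0359  0.1584]
farR [ 0.4451 -0.2197  0.2   ] tool delta [0.1045 0.0614 0.1581]
rearL [ 0.2975 -0.3345  0.2   ] tool delta [-0.0609 -0.0258  0.1579]
rearR [ 0.3709 -0.3916  0.2   ] tool delta [-0.0827  0.0645  0.1575]
floor far [ 0.4044 -0.1976  0.16  ] tool delta [0.1078 0.0155 0.1983]
cap top [ 0.3143 -0.3235  0.185 ] tool delta [-0.044 -0.015  0.173]
fuse near end [ 0.3571 -0.3303  0.17  ] tool delta [-0.0326  0.0269  0.1878]
fuse2  [ 0.3758 -0.3362  0.17  ] tool delta [-0.0303  0.0463  0.1878]
```

```bash
python3 - <<'E'
from h import *
s,p,r=tool();print(np.round(s['q'],3))
print(r.inv().apply(onz('wrist',(275,68),.165)-p),r.inv().apply(onz('wrist',(217,68),.165)-p),r.inv().apply(onz('wrist',(331,68),.165)-p))
E
```

```text
[-9.460e-01  1.620e-01  1.691e+00  1.000e-03  1.293e+00 -5.220e-01]
[0.10740482 0.01522601 0.1932528 ] [ 0.10742325 -0.04048783  0.19346418] [0.10738704 0.06896717 0.19304891]
```

In this frame the wrist camera hangs 82 mm ahead of the TCP and could meet the bar. I'll tilt the tool back 15°, which also levels the fuse's tapered underside.

Emit:
servo_tool([
  [[0,5,0,0,0,0,-1],[0,5,0,0,0,0,-1],[0,5,0,0,0,0,-1],[0,0,0,0,0.0145,0,-1],[0,0,0,-0.0055,0,0.033,-1],[0,0,0,-0.0085,0,0.033,-1],[0,0,0,-0.0085,0,0.033,-1],[0,0,0,0,0,0,-1]],
])

```text
t: 9.13
tcp_pos: [0.3598, -0.2886, 0.2532]
tool_rot: [0.832, 0.538, 0.11, -0.078]
force: [-0.8, 0.3, -0.5]
finger_gap: 0.251
gripper_force: 29.6
```

Emit:
servo_tool([
  [[0,0,0,-0.005,0,0.019,-1],[0,0,0,-0.005,0,0.019,-1],[0,0,0,-0.0025,0,0.0095,-1],[0,0,0,0,0,0,-1],[0,0,0,0,0,0,-1]],
])

```text
t: 9.55
tcp_pos: [0.3625, -0.2933, 0.21]
tool_rot: [0.832, 0.539, 0.11, -0.071]
force: [-0.4, 0.4, -0.8]
finger_gap: 0.243
gripper_force: 29.6
```

```bash
python3 - <<'E'
from h import *
import cv2
s,p,r=tool();print(s['t'],p,s['force'],r.as_matrix().round(3).tolist())
d=p-np.array([.3464,-.2911,0]);print('stand y',d[:2]@[.411,.9115],'x',d[:2]@[.9115,-.411])
a=manip.snapshot('side')[170:340,210:340];b=manip.snapshot('wrist')
A=np.zeros((510,800,3),np.uint8);A[:,:390]=cv2.resize(a,None,fx=3,fy=3,interpolation=2);A[:308,390:]=cv2.resize(b,(410,308));cv2.imwrite('pics/m5.png',A)
E
```

```text
9.55 [ 0.36246662 -0.29331549  0.2099964 ] [-0.37810813  0.35606823 -0.79253326] [[0.396, 0.912, 0.106], [0.881, -0.41, 0.236], [0.259, 0.0, -0.966]]
stand y 0.004583965997772019 x 0.015555291123212273
```

View pics/m5.png

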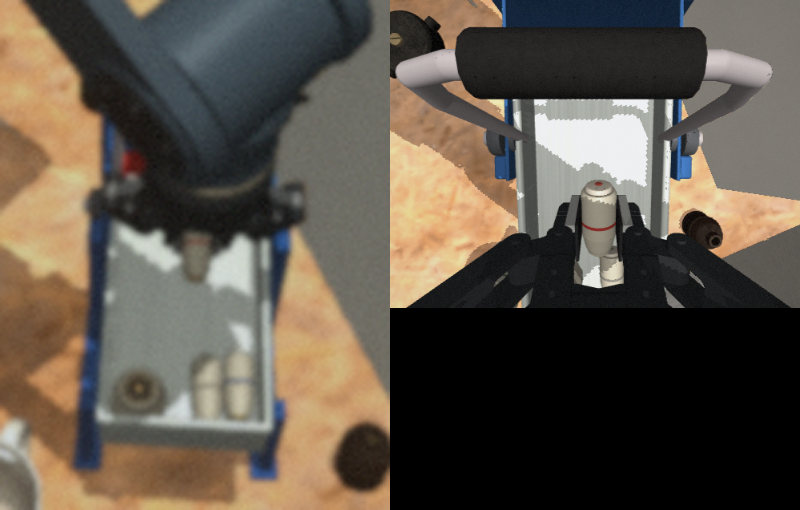

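In the side view the fuse at (195,260) is over the pan with clear room ahead of the scrap at (138–240, 385). I'll lower it and watch the force.

Emit:
servo_tool([
  [[0,0,0,-0.003,0,0.011,-1],[0,0,0,-0.0025,0,0.01,-1],[0,0,0,0,0,0,-1],[0,0,0,0,0,0,-1]],
])

```text
t: 9.98
tcp_pos: [0.3623, -0.2937, 0.1883]
tool_rot: [0.833, 0.538, 0.11, -0.071]
force: [-0.9, -0.2, 0.1]
finger_gap: 0.247
gripper_force: 29.6
```

Emit:
servo_tool([
  [[0,0,0,-0.001,0,0.004,-1],[0,0,0,0,0,0,-1]],
])

```text
t: 10.15
tcp_pos: [0.3623, -0.2937, 0.1838]
tool_rot: [0.833, 0.538, 0.11, -0.07]
force: [-0.0, 0.2, -0.7]
finger_gap: 0.246
gripper_force: 29.6
```

Emit:
servo_tool([
  [[0,0,0,-0.001,0,0.003,-1],[0,0,0,0,0,0,-1]],
])

```text
t: 10.32
tcp_pos: [0.3621, -0.2936, 0.1802]
tool_rot: [0.833, 0.538, 0.11, -0.071]
force: [-0.3, 1.0, -1.0]
finger_gap: 0.247
gripper_force: 29.6
```

Emit:
servo_tool([
  [[0,0,0,-0.001,0,0.004,-1],[0,0,0,0,0,0,-1]],
])

```text
t: 10.48
tcp_pos: [0.3619, -0.2933, 0.1757]
tool_rot: [0.833, 0.538, 0.11, -0.071]
force: [0.5, 0.9, 0.2]
finger_gap: 0.243
gripper_force: 29.6
```

Emit:
servo_tool([
  [[0,0,0,-0.001,0,0.003,-1],[0,0,0,0,0,0,-1]],
])

```text
t: 10.65
tcp_pos: [0.3619, -0.2936, 0.1725]
tool_rot: [0.833, 0.538, 0.11, -0.071]
force: [-0.2, 0.4, 1.0]
finger_gap: 0.242
gripper_force: 29.6
```

Emit:
servo_tool([
  [[0,0,0,-0.001,0,0.003,-1],[0,0,0,0,0,0,-1]],
])

```text
t: 10.82
tcp_pos: [0.3618, -0.2937, 0.1694]
tool_rot: [0.833, 0.538, 0.11, -0.071]
force: [0.8, 0.5, -0.3]
finger_gap: 0.245
gripper_force: 29.6
```

Emit:
servo_tool([
  [[0,0,0,-0.001,0,0.003,-1],[0,0,0,0,0,0,-1]],
])

```text
t: 10.98
tcp_pos: [0.3617, -0.2939, 0.1662]
tool_rot: [0.833, 0.538, 0.11, -0.071]
force: [-0.9, 0.8, -0.2]
finger_gap: 0.243
gripper_force: 29.6
```

```bash
python3 - <<'E'
from h import *
import cv2
s,p,r=tool();print(s['t'],p,s['force'],s['finger_gap'])
b=manip.snapshot('wrist');a=manip.snapshot('side')[170:340,210:340]
A=np.zeros((384,800,3),np.uint8);A[:,:512]=b;A[:376,512:800]=cv2.resize(a,(288,376),interpolation=2);cv2.imwrite('pics/m6.png',A)
E
```

```text
10.9833 [ 0.36174042 -0.29393882  0.16623873] [-0.86082214  0.79774268 -0.16345135] 0.24251155498262297
```

View pics/m6.png

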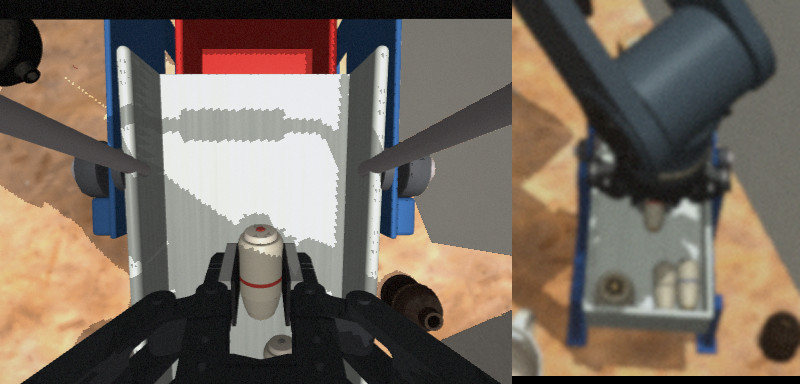

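The pan's front edge scales to a floor about 8–10 mm below the fuse, and the sleeve is close to the camera at the image top. I'll release here, since it is only a short drop.

Emit:
servo_tool([
  [[0,0,0,0,0,0,-0.2],[0,0,0,0,0,0,-0.2],[0,0,0,0,0,0,-0.2],[0,0,0,0,0,0,-0.2],[0,0,0,0,0,0,-0.2],[0,0,0,0,0,0,-0.2]],
])

```text
t: 11.58
tcp_pos: [0.3619, -0.2941, 0.1667]
tool_rot: [0.833, 0.538, 0.11, -0.071]
force: [-0.3, -0.2, -0.7]
finger_gap: 0.399
gripper_force: 0.0
```

Emit:
servo_tool([
  [[0,0,0,0.003,0,-0.012,-0.2],[0,0,0,0.0055,0,-0.02,-0.2],[0,0,0,0.008,0,-0.03,-0.2],[0,0,0,0.008,0,-0.03,-0.2],[0,0,0,0.008,0,-0.03,-0.2],[0,0,0,0.008,0,-0.03,-0.2],[0,0,0,0,0,0,-0.5],[0,0,0,0,0,0,-1]],
])

```text
t: 12.25
tcp_pos: [0.3622, -0.295, 0.3256]
tool_rot: [0.833, 0.539, 0.109, -0.068]
force: [0.2, 0.6, 0.3]
finger_gap: 0.131
gripper_force: 0.0
```

```bash
python3 - <<'E'
from h import *
import cv2
s,p,r=tool();print(s['t'],p,s['force'],s['finger_gap'])
b=manip.snapshot('wrist');a=manip.snapshot('side')[170:340,210:340]
A=np.zeros((384,800,3),np.uint8);A[:,:512]=b;A[:376,512:800]=cv2.resize(a,(288,376),interpolation=2);cv2.imwrite('pics/m7.png',A)
E
```

```text
12.25 [ 0.36220543 -0.29495462  0.3255665 ] [0.24121701 0.64851602 0.32016027] 0.13100457966421306
```

View pics/m7.png

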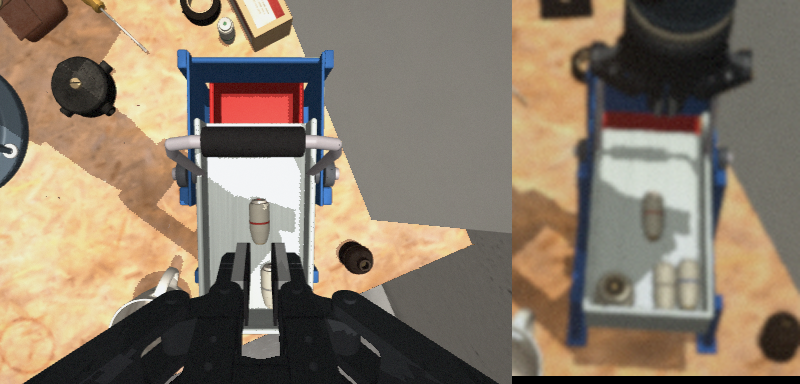

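The fuse lies alone at (259,222) in the pan, ahead of the other scrap at (613,290) and (665–690,285). The sleeve is centred at about (253,141), spanning x 202–305. Next I'll measure the bar relative to the tool.

```bash
python3 - <<'E'
from h import *
s,p,r=tool()
w=[onz('wrist',u,.284) for u in((253.5,141.5),(202,142),(305,141))]
print([x.round(4) for x in w],np.linalg.norm(w[1]-w[2]))
u=w[2]-w[1];print('yaw sx',np.degrees(np.arctan2(u[1],u[0])))
sy=np.array([.411,.9115,0]);sx=np.array([.9115,-.411,0])
for b in(w[0],np.array([.3881,-.2297,.284]),np.array([.385,-.235,.284])):print('bar-tcp in stand',(b-p)@sx,(b-p)@sy)
E
```

```text
[array([ 0.3868, -0.2294,  0.284 ]), array([ 0.3593, -0.2173,  0.284 ]), array([ 0.4144, -0.2415,  0.284 ])] 0.060212438681471796
yaw sx -23.69454477510022
bar-tcp in stand -0.0031131741023050176 0.06895834175444801
bar-tcp in stand -0.0018469320471291813 0.06921892487682897
bar-tcp in stand -0.002494282047129174 0.06311387487682897
```

The sleeve length checks out at 60.2 mm, and the bar is 68 mm ahead of the TCP. I'll level the tool and lower the shut fingers about 10 mm behind the sleeve.

Emit:
servo_tool([
  [[0,-5,0,0,0,0,-1],[0,-5,0,0,0,0,-1],[0,-5,0,0,0,0,-1],[0,0,0,0.018,-0.0025,0,-1],[0,0,0,0.018,0,0.012,-1],[0,0,0,0,0,0.025,-1],[0,0,0,0,0,0,-1],[0,0,0,0,0,0,-1]],
])

```text
t: 13.02
tcp_pos: [0.3732, -0.2591, 0.2849]
tool_rot: [0.84, 0.543, -0.001, -0.003]
force: [0.5, -0.1, 0.3]
finger_gap: 0.002
gripper_force: 0.0
```

```bash
cat >st.py <<'E'
from h import *
s,p,r=tool()
sy=np.array([.411,.9115,0]);sx=np.array([.9115,-.411,0]);b=np.array([.3868,-.2297,0]);
print(s['t'],'stand y',((p-b)@sy+.017).round(4),'x',((p-b)@sx).round(4),'z',p[2].round(4),'F',np.round(s['force'],1),'fy',(np.array(s['force'])@sy).round(1),'gap',round(s['finger_gap'],3),'R',r.as_matrix()[:,0].round(3),r.as_matrix()[:,2].round(3),'q',np.round(s['q'],2))
E
python3 st.py
```

```text
13.0167 stand y -0.0154 x -0.0003 z 0.2849 F [ 0.5 -0.1  0.3] fy 0.1 gap 0.002 R [0.41  0.912 0.003] [-0.004  0.005 -1.   ] q [-0.85  0.25  1.8  -0.    1.1  -0.43]
```

Emit:
servo_tool([
  [[0,0,0,0.005,0,0,-1],[0,0,0,0.004,0,0,-1],[0,0,0,0,0,0,-1]],
])

```text
t: 13.27
tcp_pos: [0.3783, -0.2522, 0.2876]
tool_rot: [0.84, 0.543, 0.0, 0.0]
force: [1.2, 0.1, 0.6]
finger_gap: 0.002
gripper_force: 0.0
```

Emit:
servo_tool([
  [[0,0,0,0.003,0,0,-1],[0,0,0,0,0,0,-1]],
])

```text
t: 13.43
tcp_pos: [0.3795, -0.2495, 0.2875]
tool_rot: [0.84, 0.543, 0.0, 0.001]
force: [0.4, -0.2, 0.4]
finger_gap: -0.0
gripper_force: 0.0
```

Emit:
servo_tool([
  [[0,0,0,0.003,0,0,-1],[0,0,0,0,0,0,-1]],
])

```text
t: 13.6
tcp_pos: [0.3804, -0.2475, 0.2874]
tool_rot: [0.84, 0.543, -0.001, 0.001]
force: [-2.0, -3.5, 0.1]
finger_gap: 0.001
gripper_force: 2.0
```

```bash
python3 st.py
```

```text
13.6 stand y -0.0019 x 0.0015 z 0.2874 F [-2.  -3.5  0.1] fy -4.0 gap 0.001 R [ 0.41   0.912 -0.002] [-0.    -0.003 -1.   ] q [-0.82  0.24  1.8  -0.    1.1  -0.4 ]
```

Contact came at the predicted place, and the force lies along the stand's y axis. Now I'll push along the arc.

Emit:
servo_tool([
  [[0,0,0,0.0048,0,0.0008,-1],[0,0,0,0.0048,0,0.001,-1],[0,0,0,0.0048,0,0.0013,-1],[0,0,0,0.0048,0,0.0015,-1],[0,0,0,0.0048,0,0.0016,-1],[0,0,0,0.0048,0,0.0018,-1],[0,0,0,0.0044,0,0.0021,-1],[0,0,0,0.0044,0,0.0023,-1]],
])

```text
t: 14.27
tcp_pos: [0.3963, -0.2121, 0.2744]
tool_rot: [0.84, 0.543, 0.0, 0.0]
force: [-2.0, -4.0, 3.6]
finger_gap: -0.001
gripper_force: 2.0
```

Emit:
servo_tool([
  [[0,0,0,0.0044,0,0.0025,-1],[0,0,0,0.0043,0,0.0025,-1],[0,0,0,0.0043,0,0.0027,-1],[0,0,0,0.0043,0,0.0028,-1],[0,0,0,0.0038,0,0.0031,-1],[0,0,0,0.0037,0,0.0033,-1],[0,0,0,0.0036,0,0.0034,-1],[0,0,0,0.0035,0,0.0036,-1]],
])

```text
t: 14.93
tcp_pos: [0.4089, -0.1829, 0.2502]
tool_rot: [0.84, 0.543, -0.0, -0.0]
force: [-1.8, -3.3, 3.6]
finger_gap: 0.001
gripper_force: 1.8
```

```bash
python3 st.py
```

```text
14.9333 stand y 0.0688 x 0.0009 z 0.2502 F [-1.8 -3.3  3.6] fy -3.7 gap 0.001 R [0.41  0.912 0.   ] [-0.  0. -1.] q [-0.67  0.29  1.86  0.    0.99 -0.25]
```

Emit:
servo_tool([
  [[0,0,0,0.0034,0,0.0037,-1],[0,0,0,0.0033,0,0.0039,-1],[0,0,0,0.0029,0,0.0041,-1],[0,0,0,0.0028,0,0.0042,-1],[0,0,0,0.0026,0,0.0043,-1],[0,0,0,0.0024,0,0.0044,-1],[0,0,0,0.0022,0,0.0045,-1],[0,0,0,0.002,0,0.0045,-1]],
])

```text
t: 15.6
tcp_pos: [0.4177, -0.1632, 0.2165]
tool_rot: [0.84, 0.543, -0.0, -0.0]
force: [-0.7, -2.2, 1.6]
finger_gap: 0.006
gripper_force: 1.1
```

Emit:
servo_tool([
  [[0,0,0,0.002,0,0.0045,-1],[0,0,0,0,0,0,-1],[0,0,0,0,0,0,-1],[0,0,0,0,0,0,-1]],
])

```text
t: 15.93
tcp_pos: [0.4183, -0.1616, 0.2125]
tool_rot: [0.84, 0.543, -0.0, -0.001]
force: [-0.6, -1.1, 1.6]
finger_gap: 0.005
gripper_force: 1.1
```

```bash
python3 st.py
```

```text
15.9333 stand y 0.092 x 0.0008 z 0.2125 F [-0.6 -1.1  1.6] fy -1.2 gap 0.005 R [0.41  0.912 0.   ] [-0.001  0.001 -1.   ] q [-0.62  0.35  1.9  -0.    0.89 -0.2 ]
```

The tip angle is about 1.04 rad. I'll nudge it a little further and hold.

Emit:
servo_tool([
  [[0,0,0,0.001,0,0.002,-1],[0,0,0,0.001,0,0.002,-1],[0,0,0,0,0,0,-1],[0,0,0,0,0,0,-1],[0,0,0,0,0,0,-1],[0,0,0,0,0,0,-1],[0,0,0,0,0,0,-1],[0,0,0,0,0,0,-1]],
])

```text
t: 16.6
tcp_pos: [0.4191, -0.1603, 0.2085]
tool_rot: [0.84, 0.543, -0.001, -0.0]
force: [-3.0, -3.6, 0.1]
finger_gap: -0.005
gripper_force: 2.5
```

Emit:
servo_tool([
  [[0,0,0,0,0,0,-1],[0,0,0,0,0,0,-1],[0,0,0,0,0,0,-1],[0,0,0,0,0,0,-1],[0,0,0,0,0,0,-1],[0,0,0,0,0,0,-1],[0,0,0,0,0,0,-1],[0,0,0,0,0,0,-1]],
])

```text
t: 17.27
tcp_pos: [0.4191, -0.1602, 0.2085]
tool_rot: [0.84, 0.543, -0.0, -0.0]
force: [-3.2, -3.7, 0.8]
finger_gap: -0.001
gripper_force: 2.5
```

```bash
python3 st.py
```

```text
17.2667 stand y 0.0936 x 0.0009 z 0.2085 F [-3.2 -3.7  0.8] fy -4.7 gap -0.001 R [ 0.41   0.912 -0.001] [-0.001 -0.    -1.   ] q [-0.61  0.36  1.91 -0.    0.88 -0.19]
```

The push force rose once the load left the pan. Next I'll bring the pan back along the arc and then move clear.

Emit:
servo_tool([
  [[0,0,0,-0.0035,0,-0.007,-1],[0,0,0,-0.0045,0,-0.0085,-1],[0,0,0,-0.005,0,-0.0085,-1],[0,0,0,-0.006,0,-0.008,-1],[0,0,0,-0.0065,0,-0.0075,-1],[0,0,0,-0.007,0,-0.007,-1],[0,0,0,-0.0075,0,-0.0065,-1],[0,0,0,-0.008,0,-0.006,-1]],
])

```text
t: 17.93
tcp_pos: [0.3996, -0.205, 0.2684]
tool_rot: [0.84, 0.543, 0.0, 0.001]
force: [-1.0, -3.5, -3.0]
finger_gap: -0.001
gripper_force: 1.7
```

Emit:
servo_tool([
  [[0,0,0,-0.0085,0,-0.005,-1],[0,0,0,-0.009,0,-0.0045,-1],[0,0,0,-0.009,0,-0.004,-1],[0,0,0,-0.009,0,-0.003,-1],[0,0,0,-0.009,0,-0.002,-1],[0,0,0,-0.01,0,-0.001,-1],[0,0,0,-0.015,0,0,-1],[0,0,0,-0.015,0,0,-1]],
])

```text
t: 18.6
tcp_pos: [0.3649, -0.281, 0.2871]
tool_rot: [0.84, 0.543, 0.001, -0.0]
force: [-0.7, 0.0, -0.2]
finger_gap: -0.001
gripper_force: 0.0
```

Emit:
servo_tool([
  [[0,0,0,0,0,-0.02,-1],[0,0,0,0,0,-0.03,-1],[0,0,0,0,0,-0.03,-1],[0,0,0,0,0,-0.03,-1],[0,0,0,0,0,-0.02,-1],[0,0,0,0,0,0,-1],[0,0,0,0,0,0,-1],[0,0,0,0,0,0,-1]],
])

```text
t: 19.27
tcp_pos: [0.3646, -0.2802, 0.416]
tool_rot: [0.84, 0.543, 0.0, -0.001]
force: [-0.6, -0.2, -0.6]
finger_gap: -0.002
gripper_force: 0.0
```

Emit:
servo_tool([
  [[0,0,0,0,0,0,-1],[0,0,0,0,0,0,-1],[0,0,0,0,0,0,-1],[0,0,0,0,0,0,-1],[0,0,0,0,0,0,-1],[0,0,0,0,0,0,-1],[0,0,0,0,0,0,-1],[0,0,0,0,0,0,-1]],
])

```text
t: 19.93
tcp_pos: [0.3651, -0.2808, 0.4171]
tool_rot: [0.84, 0.543, 0.0, 0.0]
force: [-0.5, 0.1, 0.7]
finger_gap: -0.001
gripper_force: 0.0
```

```bash
python3 st.py; python3 - <<'E'
from h import *
import cv2
w=manip.snapshot('wrist');t=manip.snapshot('top');si=manip.snapshot('side')
for n,i in(('w',w),('t',t),('s',si)):cv2.imwrite(f'pics/end_{n}.png',i)
# sleeve: darkest big blob within upper part of wrist image
m=cv2.inRange(w,(0,0,0),(60,60,60));n,l,st,c=cv2.connectedComponentsWithStats(m)
for k in range(1,n):
    if st[k,4]>250:print('dark',st[k],c[k].round(0),onz('wrist',c[k],.284).round(4))
h=cv2.cvtColor(w,cv2.COLOR_BGR2HSV);r=cv2.inRange(h,(0,150,60),(8,255,255))|cv2.inRange(h,(172,150,60),(180,255,255))
n,l,st,c=cv2.connectedComponentsWithStats(r)
for k in range(1,n):
    if st[k,4]>100:print('red',st[k])
# whites in pan (side view): local contrast inside the pan, before/after
b=cv2.imread('pics/side0.png')
for nm,(x,y,ww,hh) in{'cap':(247,290,20,20),'fuses':(272,285,28,28)}.items():print(nm,b[y:y+hh,x:x+ww].std().round(1),si[y:y+hh,x:x+ww].std().round(1))
E
```

```text
19.9333 stand y -0.0385 x 0.0012 z 0.4171 F [-0.5  0.1  0.7] fy -0.1 gap -0.001 R [0.41  0.912 0.   ] [ 0. -0. -1.] q [-0.9   0.12  1.57  0.    1.44 -0.48]
dark [  69    9   61   60 2781] [99. 39.] [ 0.3048 -0.1194  0.284 ]
dark [  0  16  54 124 505] [38. 73.] [ 0.2481 -0.1198  0.284 ]
dark [ 202   29  115   97 2020] [258.  56.] [ 0.4101 -0.1792  0.284 ]
dark [   0   39   42   88 1821] [12. 87.] [ 0.2233 -0.1195  0.284 ]
dark [ 222  119   74   22 1574] [258. 130.] [ 0.3872 -0.2301  0.284 ]
dark [328 180  27  27 506] [341. 193.] [ 0.4313 -0.3098  0.284 ]
dark [   24   243   474   141 30272] [260. 341.] [ 0.2994 -0.4296  0.284 ]
red [217  43  50  43 971]
red [263  43  40  43 981]
cap 34.0 6.6
fuses 25.4 31.3
```

The bar is back at its starting point to within 1 mm, and the cap has left the pan. The fuse area is unclear, so I'll compare warm (porcelain) pixels inside the pan.

```bash
python3 - <<'E'
from h import *
import cv2
b=cv2.imread('pics/side0.png').astype(int);e=cv2.imread('pics/end_s.png').astype(int)
f=lambda i:(i[283:315:3,246:302:3])
for n,i in(('before',b),('after',e)):
    print(n,'R-B');print(f(i[:,:,2]-i[:,:,0]));print('grey');print(f(i.sum(2)//3))
w=cv2.imread('pics/end_w.png').astype(int)
print('wrist bin R-B / G');print((w[:,:,1])[40:90:4,205:315:5]);print((w[:,:,2]-w[:,:,0])[40:90:4,205:315:5])
E
```

```text
before R-B
[[  1   1  -2  -2   2  -2  -3  -4  -5  -4  -3  -2  -4  -5  -5  -3  -2   0
    8]
 [  1   1  -3  -3  -1  -2  -3  -5  -6  -2  -2   0  -6  -7   2   1   0   0
   -1]
 [  0   1  -2  -4  -1  -4  -2  -7  -4  -4  12  17   6   7  21  22  10   3
    2]
 [  0  -2  -1   7   7  -5  -4  -6  -6  -2  23  26  19  17  24  25  12   3
    8]
 [ -3   4  23  34  28  13  -4  -5  -4   1  22  26  20  16  17  15  13   1
   -4]
 [  1  19  30  36  23  27   5  -5  -7   0  19  23  18  13  21  18   7   2
   -4]
 [  2  18  30  22  21  25  10  -5  -6   0  21  24  22  14  26  23  11   6
   -4]
 [  4  18  22  27  27  20   9  -5 -10  -2  22  24  23  16  26  27  11   3
  -10]
 [  0  11  11   9  10  16   6  -3  -7  -2  18  27  17  11  24  24   5   3
  -10]
 [  1   2   3  -1  -2  -1   0  -2  -2  -1  -2   3   7   0   7   8   0   2
   -5]
 [  5   4   1   5   4   5   4   3   2   4   3   2   5   2   0   1   1   0
   -2]]
grey
[[153 177 180 177 180 180 180 181 180 180 176 178 178 175 181 180 124 113
  132]
 [156 177 180 180 176 178 180 179 181 178 176 175 179 171 156 161 114 103
  134]
 [158 177 178 175 178 181 180 
[... 4522 characters left out ...]
115  -43]
 [ -42  -36  -80  160   59  149   24   25   38  143   26   30   26   89
    74   17   24   23   52  113 -110  -36]
 [ -32  -36  -74  156   60  148  146  146  144  143   23   29   16   19
    29   13   22   23   53  116 -107  -40]
 [ -31  -36  -72  144   60  149  148  149  144  146   57   26   51   30
    31    7   18  -23   58  101 -109  -32]
 [ -30  -31  -71  116   60  118  146  146  146  146  144  145  103   29
    31   16   18   11   54   98  -89  -43]
 [ -32  -31  -72  116   59  115  120  119  119  119  118  119  115   21
    19   37   90  117   55   83  -68  -36]
 [ -32    4    2    4    3    2    5    2   -4   -4   -5   -5   -5   -5
    -5   -5   -5   -4   -5    3    1  -17]]
```

```bash
python3 -c "
from station import manip
print(manip.sign_off())"
```

```text
the job is handed in; nothing more can be done
None
```

I put the blown fuse in the pan and tipped all four scrap parts into the red bin; the pan is back on its stop, the arm is clear, and I handed the job in at about 20 s (the system gave no verdict).

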